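Tap stuck steel cylinders out of a tilted bottle and put them on the balance

TASK

Three steel cylinders are stuck in the neck of the tilted clear bottle: set the handled pan on the bench under the bottle's mouth, then pick up the mallet and tap the side of the bottle with it (touch the bottle only with the mallet) until all three have dropped into the pan. Lay the mallet back on its mat, and then lift the pan with the cylinders in it onto the middle of the balance's weighing plate and let go. Leave the other things on the bench alone.

Things in the scene. Friction and masses are not known exactly. Their poses are not given: they have to be found in the camera images.
- bottle: clear plastic bottle lying on a stand, tilted 22 deg, neck lowest. Origin: on its axis at the swivel, 125 mm above the bench; z up; neck points to local -y and down. Along its axis from the origin: body (64 mm diameter) from 80 mm behind (the high closed base end, local +y) to 25 mm ahead, then shoulder, then neck (24 mm outside, 17 mm bore) 50 to 105 mm ahead
- side (a point): a point to tap: on the bottle's local -x side, level with its axis, near the base end (46 mm to local +y of the swivel, 144 mm above the bench, skin faces local -x; the +x side is alike). Brisk taps here (mallet at 0.3 m/s or so, 0.2 at least, going some 7 mm past contact and drawing back as fast) jerk the neck; each walks the cylinders some mm down it. Several are needed; slow pushes do nothing
- mouth (a point): centre of the bottle's open mouth, 86 mm above the bench; the lip's lowest point is about 73 mm up. The cylinders fall from here, landing 0 to 30 mm further along the neck's direction, and may then roll
- stand: fixed stand of the bottle: base plate 90 x 150 x 12 mm (local x, y; centred 20 mm to local +y), a 22 mm post under the bottle's pivot. Origin on the bench under the pivot; at rest its axes are parallel to the bottle's. The bottle turns about a vertical springy swivel over this origin (2.5 N m/rad, stops at 0.12 rad either way) and rings at about 10 Hz when struck
- cyl1: dark steel cylinder, 13 mm diameter, 13 mm long, 13.5 g, stuck in the neck (the one deepest in). Origin at its centre
- cyl2: the same, the middle one
- cyl3: the same, the one nearest the mouth
- pan: open square aluminium pan, 90 x 90 mm, 32 mm high, walls and floor 3 mm, about 120 g, loose. Origin: centre of its underside. A flat handle 14 mm wide (local x) and 12 mm thick, its middle 26 mm above the underside, sticks out to local -y from 45 to 124 mm from the origin
- mallet: soft-faced mallet lying level, about 140 g, loose. Black head: cylinder 40 mm diameter, 70 mm long along local x (its flat ends are the striking faces). Round wooden handle 18 mm diameter along local y, with a 40 mm end disc (78 to 90 mm to local +y). Origin: under the middle of the handle at the level of the underside; the handle's axis is 20 mm above it; the head's axis is 70 mm to local -y
- mat: fixed cork mat, 100 x 190 mm (local x, y), 4 mm thick, on which the mallet lies. Origin: centre of its underside
- balance: fixed white bench balance, 200 x 160 mm, its square steel weighing plate (130 x 130 mm, top 50 mm above the bench) centred 30 mm to local +x. Origin: centre of its underside
- plate (a point): centre of the top face of the balance's weighing plate
- jar: bystander: closed white jar, 60 mm diameter, 60 mm high. Origin: centre of its underside
- beaker: bystander: glass beaker, 60 mm diameter, 70 mm high. Origin: centre of its underside
- tape: bystander: roll of tape, 70 mm diameter, 24 mm high. Origin: centre of its underside
- cap: bystander: white screw cap, 32 mm diameter, 20 mm high. Origin: centre of its underside
- amber: bystander: amber bottle, 64 mm diameter, 130 mm high. Origin: centre of its underside
Not all that is in view belongs to the job. Leave any orange look-alike of the mallet alone.

How it is judged:
On the way, in this order (a step that is already met when the one before it is completed fails the run):
1. the pan stands on the bench under the mouth, all three cylinders still in the neck (x of mouth in the frame of pan between -0.035 and 0.035 m and y of mouth in the frame of pan between -0.042 and 0.042 m and height (world z) of pan below 0.01 m and height (world z) of each of cyl1, cyl2, cyl3 above 0.07 m), for 0.2 s.
2. the mallet is lifted clear of its mat (z of mallet in the frame of mat above 0.05 m), for 0.2 s.
3. all three cylinders lie in the pan (x of cyl1 in the frame of pan between -0.043 and 0.043 m and y of cyl1 in the frame of pan between -0.043 and 0.043 m and z of cyl1 in the frame of pan between 0 and 0.032 m and x of cyl2 in the frame of pan between -0.043 and 0.043 m and y of cyl2 in the frame of pan between -0.043 and 0.043 m and z of cyl2 in the frame of pan between 0 and 0.032 m and x of cyl3 in the frame of pan between -0.043 and 0.043 m and y of cyl3 in the frame of pan between -0.043 and 0.043 m and z of cyl3 in the frame of pan between 0 and 0.032 m), for 0.3 s.
4. the mallet lies released on its mat (x of mallet in the frame of mat between -0.06 and 0.06 m and y of mallet in the frame of mat between -0.07 and 0.07 m and z of mallet in the frame of mat below 0.012 m and angle between mallet's own z axis and vertical below 0.2 rad and contact force between the fingers and mallet below 0.1 N and linear speed of mallet below 0.03 m/s), for 0.2 s.
At the end, for the whole second after the job is handed in: The pan stands level, released and at rest on the balance, its centre within 35 mm of the weighing plate's centre, with all three cylinders inside it, and the mallet lies flat and released on its mat (its middle within 60 mm across and 70 mm along of the mat's centre) (all of step 3 and all of step 4 and horizontal distance between pan and plate below 0.035 m and height (world z) of pan between 0.045 and 0.056 m and angle between pan's own z axis and vertical below 0.08 rad and linear speed of pan below 0.02 m/s and contact force between the fingers and pan below 0.1 N); the robot touches nothing.
It fails at once if the gripper or arm touches the bottle (over 1 N) (contact force between any of the fingers, the arm and bottle above 1 N).
It fails at once if another thing on the bench is moved by more than 30 mm (distance of any of jar, beaker, tape, cap, amber from where it was at the start of the episode above 0.03 m).
It also fails if it takes over 72 s, if anything falls off the work surface, if the arm or the gripper's body presses on something with over 40 N, if the wrist force passes 120 N, or if a joint passes its speed limit or range.

ROBOT

A 6-joint arm with a two-finger parallel gripper is mounted at the origin on the work surface. World frame = base frame: x ahead of the robot, y to its left, z up, the work surface at z = 0. Lengths are in m, angles in rad, forces in N, time in s.
With the tool pointing down it reaches from about 0.275 to 0.975 m from the base axis. Payload 8.4 kg.
Tool frame: the origin (TCP) lies at the very end of the fingers, on their centre line; the grasp point (between the pads) lies 19 mm behind it; x points along the fingers, y is the direction in which the jaws open and shut, and the axes are right-handed (so a half turn about x gives the same grasp; the last joint's range is limited). The gripper opens to 92 mm and grips with 3 to 60 N. Pads are 20 mm wide; open, the fingers measure 128 mm over their backs; the gripper's body (75 mm by 189 mm) begins 69 mm behind the grasp point.
Start: joints at [1.238, 0.353, 1.633, -0, 1.155, -0.002], TCP at [0.203, 0.591, 0.215] pointing down, gripper open.
Joint ranges: [-2.63, 2.63], [-0.92, 2.1], [0.06, 2.66], [-1.3, 4.44], [0, 2.69], [-3.02, 3.02]. Speed limits (rad/s): [2.22, 2.22, 2.79, 3.14, 3.14, 3.14].

INTERFACE

Orientations are given as [roll, pitch, yaw] about the fixed x, y, z axes, in that order (R = Rz(yaw) Ry(pitch) Rx(roll)).
In Python, from plant import manip gives the robot as it stands.
- The arm moves only by the tool move_arm, never from a script. Its argument "motion" is a list of rows, each a list of 7 numbers: the shift along the tool's x, y, z in mm, then the turn, a rotation vector about the tool's x, y, z in degrees, then the opening, from 0 (shut) to 1 (fully open). A call has 1 to 10 rows; each row is the pose to reach, as a shift and turn from the pose measured when the call began, along the tool's axes at that moment; what a row does not reach only later rows make up. A row lasts 1/8 s, in which the tool goes at most 62.5 mm and 10.7 degrees, less where a joint would pass 70% of its speed; a pose out of reach is approached as far as the arm can. A call with a gripper value outside its range is refused whole. The fingers move at their own pace and stop on an object; "newtons" is the grip in N (left out, the last holds). Time passes only in rows, so rows that repeat a pose let the fingers close. It gives the time, the measured TCP pose, the force and the opening at its end, in the units of the state.
- manip.sense(): the state, without advancing time (a new reading comes with each control period).
- manip.snapshot(name): name is "scene" or "side" or "wrist"; returns a dict with "frame" (420x560x3 uint8, blue, green, red), "K" (3x3 intrinsics, pixels), "extrinsics" (4x4, takes a point from world to camera coordinates); the wrist camera has in their place "mount" (4x4, takes a point from camera to tool coordinates, whose origin is the TCP and whose axes are the tool frame's). Camera axes: x right, y down, z forward; pixel columns grow to the right and rows downward; lengths in m; the calibration is good to about 2 mm. The wrist camera is an equidistant fisheye: a pixel r from the principal point sees the ray r / f radians off the axis. A picture is of the moment at which its call begins: read the wrist's pose just before it. There is no depth.
- manip.sign_off(): hands the job in, once; it reports no verdict.
The state is a dict: "clock": time; "joint_positions": joint angles; "qd": joint speeds; "effort": joint torques, N m; "position": TCP position; "eef_rot": TCP orientation; "ft_force": force on the tool from outside, world axes, zero at the start; "moment": the same for the moment, N m; "width": finger opening in m.
Only numpy, scipy, OpenCV 4.12 (cv2) and the standard library are available. Lean on these libraries where they do the work, as an engineer would, in place of code of your own. Each camera call takes 0.05 s, during which the arm holds its last target.

## Working session

There is one attempt and no reset: what is moved stays moved. The work goes in short steps, Python scripts to look and compute and a tool call to move; the robot and the scene stay as the last step left them, time stands still between calls to the robot, and variables do not carry over. Pictures are saved under pics/ and viewed, and the job is handed in when it is done.

Besides the shell and the picture viewer there is one more tool, called after "Emit:" as name(argument=value, ...), one argument or row to a line, values as JSON. move_arm: Moves the arm, as the interface text tells. Its arguments: {"type":"object","properties":{"motion":{"type":"array","items":{"type":"array","items":{"type":"number"}}},"newtons":{"type":"number"}},"required":["motion"]}

```bash
mkdir -p pics; ls; cat > h.py <<'E'
import numpy as np, cv2
from plant import manip
from scipy.spatial.transform import Rotation as R
def snap(n,f):
    s=manip.snapshot(n); cv2.imwrite('pics/'+f+'.png',s['frame']); 
    np.savez('pics/'+f+'.npz',**{k:np.array(v) for k,v in s.items()})
    return s
E
python3 - <<'E'
from h import *
print(manip.sense())
for n in ['scene','side','wrist']:
    s=snap(n,n+'0'); print(n,s['K'],s.get('extrinsics'),s.get('mount'))
E
```

```text
pics
{'clock': 0.0, 'joint_positions': array([ 1.23759729e+00,  3.53652328e-01,  1.63411461e+00, -1.92365409e-05,
        1.15519527e+00, -2.39783250e-03]), 'qd': array([ 0.0006225 , -0.00140282,  0.00151485,  0.00115534,  0.00062762,
        0.00094958]), 'effort': array([-1.88259750e-03, -5.93849444e+01, -3.34215331e+01,  6.94112806e-02,
        2.35071767e-02, -1.47322385e-04]), 'position': array([0.20284628, 0.59065305, 0.21386944]), 'eef_rot': array([-1.5603525 ,  1.56942666, -1.89114592]), 'ft_force': array([-0.31654803, -0.10891505, -0.78700028]), 'moment': array([-0.02019519, -0.0315252 , -0.02794377]), 'width': 0.09213893163428453}
scene [[390.12237848   0.         276.9833174 ]
 [  0.         390.12237848 214.85140734]
 [  0.           0.           1.        ]] [[ 0.6755211   0.7371397   0.01721365 -0.36894789]
 [ 0.45466419 -0.39805211 -0.79676533 -0.14489636]
 [-0.58047543  0.54605822 -0.60404362  1.26755886]
 [ 0.          0.          0.          1.        ]] None
side [[390.72833365   0.         284.24443963]
 [  0.         390.72833365 208.71511622]
 [  0.           0.           1.        ]] [[-0.99084461 -0.13491247  0.00505715  0.51936372]
 [-0.1010799   0.71649315 -0.69023215  0.10833886]
 [ 0.08949751 -0.68442399 -0.72357032  0.9604079 ]
 [ 0.          0.          0.          1.        ]] None
wrist [[325.1922621    0.         276.37360529]
 [  0.         325.1922621  211.79575658]
 [  0.           0.           1.        ]] None [[-3.49342798e-04 -2.49741721e-01  9.68312424e-01 -1.69216782e-01]
 [ 9.99999898e-01 -3.64065494e-04  2.66877108e-04  2.54694204e-04]
 [ 2.85878793e-04  9.68312419e-01  2.49741823e-01 -6.96428211e-02]
 [ 0.00000000e+00  0.00000000e+00  0.00000000e+00  1.00000000e+00]]
```

View pics/scene0.png

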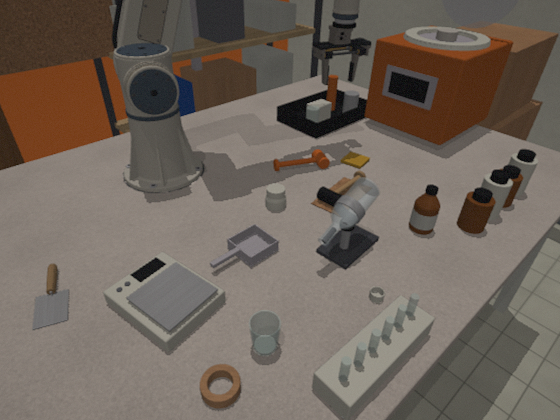

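View pics/side0.png

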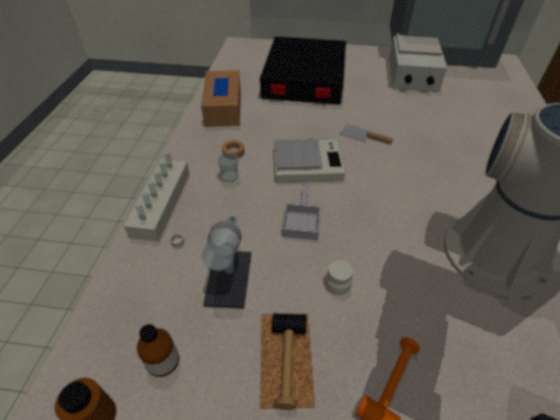

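View pics/wrist0.png

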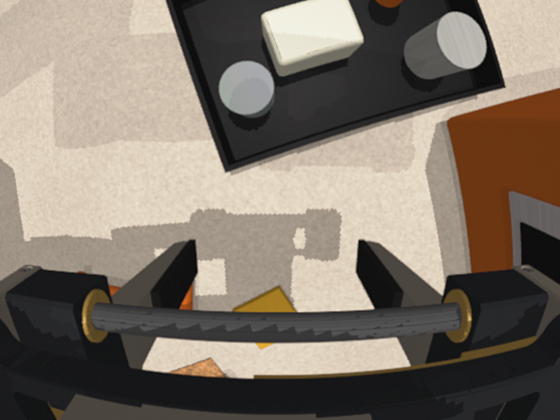

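Scene view: pan (253,245) with its handle toward (215,265), bottle (350,210), black mallet on cork mat (345,190), orange look-alike (300,162), balance (165,298). The side view shows the same items. Next I'll enlarge both.

```bash
python3 - <<'E'
import cv2
a=cv2.imread('pics/scene0.png'); b=cv2.imread('pics/side0.png')
def c(im,x0,y0,w,h,f,n): cv2.imwrite(n,cv2.resize(im[y0:y0+h,x0:x0+w],None,fx=f,fy=f,interpolation=cv2.INTER_CUBIC))
c(a,200,150,200,150,4,'pics/c1.png')
c(b,190,180,200,150,4,'pics/c2.png')
c(b,190,280,180,135,4,'pics/c3.png')
c(a,95,230,200,130,4,'pics/c4.png')
c(b,255,120,130,130,4,'pics/c5.png')
E
```

```text
(no output)
```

View pics/c1.png

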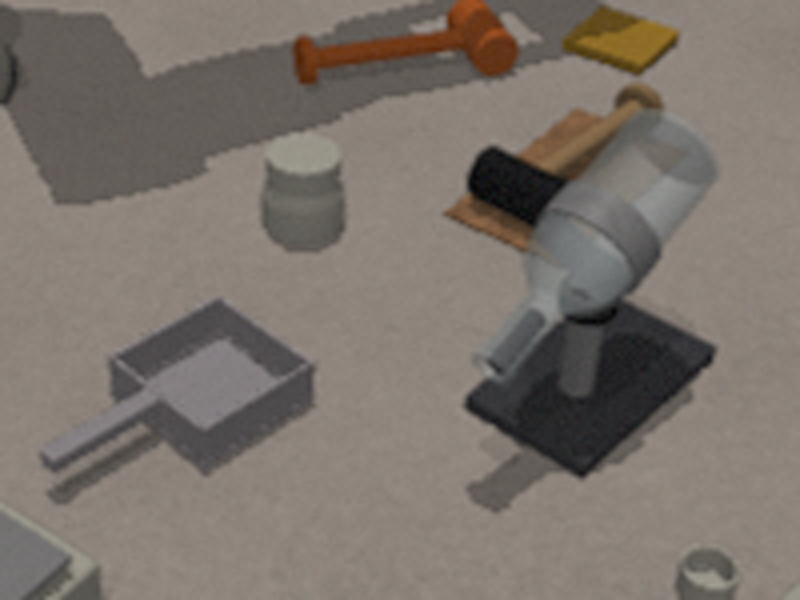

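View pics/c2.png

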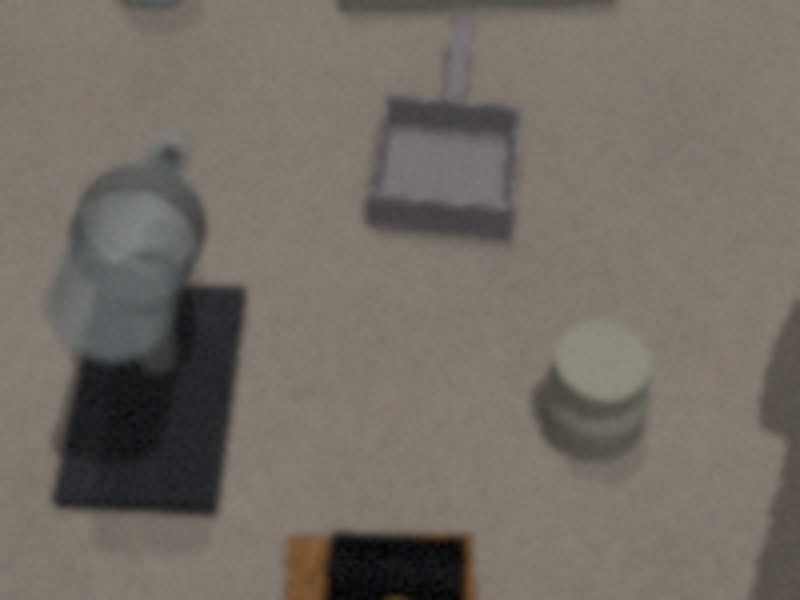

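View pics/c3.png

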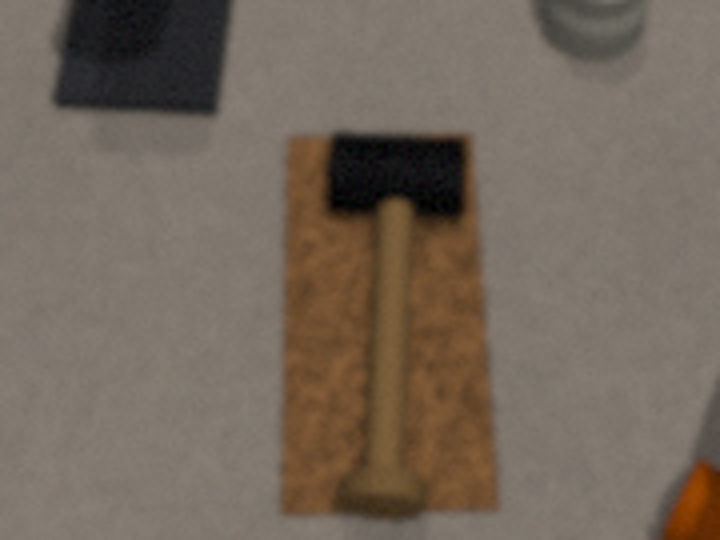

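View pics/c4.png

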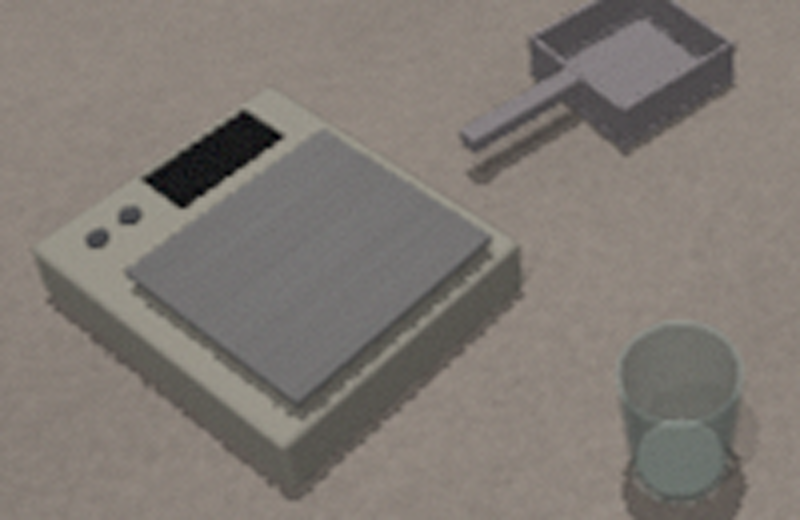

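View pics/c5.png

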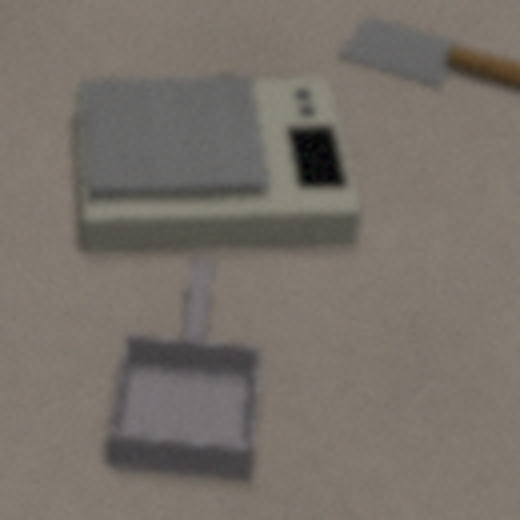

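```bash
cat > fit.py <<'E'
from h import *
from scipy.optimize import least_squares
S=np.load('pics/scene0.npz'); D=np.load('pics/side0.npz')
def proj(c,P):
    P=np.atleast_2d(P); E=c['extrinsics']; q=P@E[:3,:3].T+E[:3,3]; p=q@c['K'].T; return p[:,:2]/p[:,2:]
def ray(c,px,z):
    E=c['extrinsics']; o=-E[:3,:3].T@E[:3,3]; d=E[:3,:3].T@np.linalg.inv(c['K'])@[px[0],px[1],1]; return o+d*(z-o[2])/d[2]
def fit(name,obs,x0):
    # obs: (cam, px(crop), off, local)
    def W(p,l): c,s=np.cos(p[2]),np.sin(p[2]); return np.array([p[0]+c*l[0]-s*l[1],p[1]+s*l[0]+c*l[1],l[2]])
    def f(p): return np.concatenate([proj(c,W(p,l))[0]-(np.array(px)/4+off) for c,px,off,l in obs])
    r=least_squares(f,x0,loss='soft_l1'); print(name,np.round(r.x,4),'res px',np.round(r.fun.reshape(-1,2),1).tolist()); return r.x
E
cat > run1.py <<'E'
from fit import *
o1=np.array([200,150]);o2=np.array([190,180]);o3=np.array([190,280]);o4=np.array([95,230]);o5=np.array([255,120])
print('approx', [np.round(ray(S,p,0),3) for p in [(253,245),(345,250),(345,190),(165,298)]])
st=fit('stand',[(S,(468,400),o1,(-.045,-.055,.012)),(S,(584,470),o1,(.045,-.055,0.003)),(S,(714,350),o1,(.045,.095,.012)),
 (D,(245,288),o2,(-.045,-.055,.012)),(D,(215,513),o2,(-.045,.095,0.002)),(D,(55,503),o2,(.045,.095,0.002))],[.6,.0,0])
pan=fit('pan',[(S,(222,300),o1,(-.045,.045,.032)),(S,(110,360),o1,(-.045,-.045,.032)),(S,(313,368),o1,(.045,.045,.032)),(S,(206,430),o1,(.045,-.045,.032)),
 (S,(207,474),o1,(.045,-.045,0)),(S,(312,400),o1,(.045,.045,0)),(D,(390,97),o2,(.045,-.045,.032)),(D,(519,108),o2,(-.045,-.045,.032)),(D,(511,240),o2,(-.045,.045,0)),(D,(368,225),o2,(.045,.045,0))],[.5,-.1,0])
mat=fit('mat',[(D,(287,135),o3,(.05,-.095,.004)),(D,(470,135),o3,(-.05,-.095,.004)),(D,(283,513),o3,(.05,.095,.002)),(D,(498,509),o3,(-.05,.095,.002))],[.5,.3,0])
mal=fit('mallet',[(D,(397,200),o3,(0,-.05,.033)),(D,(380,485),o3,(0,.084,.034)),(D,(332,133),o3,(.035,-.085,.036)),(D,(465,137),o3,(-.035,-.085,.036)),(D,(335,212),o3,(.035,-.052,.03)),(D,(462,215),o3,(-.035,-.052,.03)),
 ],[.5,.3,0])
bal=fit('balance',[(S,(128,275),o4,(-.035,-.065,.05)),(S,(322,130),o4,(-.035,.065,.05)),(S,(493,240),o4,(.095,.065,.05)),(S,(297,402),o4,(.095,-.065,.05)),
 (S,(293,498),o4,(.1,-.08,0)),(S,(520,292),o4,(.1,.08,0)),(D,(82,80),o5,(.095,-.065,.05)),(D,(252,80),o5,(-.035,-.065,.05)),(D,(268,190),o5,(-.035,.065,.05)),(D,(90,193),o5,(.095,.065,.05))],[.4,-.3,0])
def W(p,l): c,s=np.cos(p[2]),np.sin(p[2]); return np.array([p[0]+c*l[0]-s*l[1],p[1]+s*l[0]+c*l[1],l[2]])
m=W(st,(0,-.105*np.cos(np.radians(22)),.0857))
print('mouth',m, proj(S,m), proj(D,m), 'seen', np.array((487,365))/4+o1, np.array((172,145))/4+o2)
print('plate',W(bal,(.03,0,.05)))
for n,c,p,z in [('jar',S,(275,188),.06),('jar',D,(340,269),.06),('beaker',S,(264,344),0),('beaker',D,(229,170),.035),('tape',S,(220,385),.012),('tape',D,(233,149),.012),('cap',S,(377,295),.01),('cap',D,(177,240),.01),('amber',S,(424,230),0),('amber',D,(148,333),.13)]: print(n,np.round(ray(c,p,z),3))
E
python3 run1.py
```

```text
approx [array([ 0.473, -0.015,  0.   ]), array([0.639, 0.145, 0.   ]), array([0.464, 0.357, 0.   ]), array([ 0.48 , -0.267,  0.   ])]
stand [0.6341 0.1442 0.0917] res px [[-1.3, -2.0], [-0.3, 1.0], [0.7, -1.8], [-0.4, -1.6], [0.3, -0.1], [-0.8, 0.7]]
pan [ 0.4847 -0.0242  0.0183] res px [[-0.7, -1.9], [-0.6, -1.5], [0.7, -2.0], [-0.6, -0.3], [-0.5, -1.4], [0.7, -0.3], [-2.1, -1.7], [-0.3, -1.5], [-1.1, -0.3], [-0.7, 0.2]]
mat [0.4758 0.3286 0.1611] res px [[-0.2, -0.4], [0.5, -1.3], [-0.7, 0.6], [0.5, 0.2]]
mallet [0.4717 0.3383 0.0774] res px [[-0.3, 0.8], [0.2, 0.5], [-0.2, -0.0], [0.6, 0.8], [-2.1, -3.5], [0.9, -2.2]]
balance [ 0.4921 -0.2708  0.1791] res px [[-1.5, -1.6], [0.2, -1.1], [0.1, -1.2], [-0.5, 0.3], [0.0, -0.6], [1.6, -1.3], [-0.8, -1.3], [-0.9, -2.3], [-0.3, -2.4], [-1.5, -2.0]]
mouth [0.64298888 0.04720655 0.0857    ] [[322.66493001 241.97624329]] [[231.92632356 216.33643917]] seen [321.75 241.25] [233.   216.25]
plate [ 0.52157377 -0.2654216   0.05      ]
jar [0.383 0.141 0.06 ]
jar [0.382 0.144 0.06 ]
beaker [ 0.709 -0.183  0.   ]
beaker [ 0.707 -0.172  0.035]
tape [ 0.726 -0.299  0.012]
tape [ 0.726 -0.297  0.012]
cap [0.785 0.075 0.01 ]
cap [0.782 0.077 0.01 ]
amber [0.729 0.367 0.   ]
amber [0.711 0.374 0.13 ]
```

```bash
cat >> h.py <<'E'
def pose():
    s=manip.sense(); return s,np.array(s['position']),R.from_euler('xyz',s['eef_rot']).as_matrix()
def down(yaw):  # tool x down, tool y (jaws) at angle yaw in world
    y=np.array([np.cos(yaw),np.sin(yaw),0]); x=np.array([0,0,-1.]); return np.stack([x,y,np.cross(x,y)],1)
def go(p,yaw):
    s,q,M=pose(); T=down(yaw); d=M.T@(np.array(p)-q)*1000; rv=R.from_matrix(M.T@T).as_rotvec(degrees=True)
    print('shift',np.round(d,1),'rot',np.round(rv,2),'|d|',round(np.linalg.norm(d)),'|r|',round(np.linalg.norm(rv),1))
def stat():
    s,q,M=pose(); print(round(s['clock'],2),'pos',np.round(q,4),'jaw yaw',round(np.arctan2(M[1,1],M[0,1]),3),'xdir',np.round(M[:,0],3),'F',np.round(s['ft_force'],1),'w',round(s['width'],4),'q',np.round(s['joint_positions'],2))
def W(p,l): c,s=np.cos(p[2]),np.sin(p[2]); return np.array([p[0]+c*l[0]-s*l[1],p[1]+s*l[0]+c*l[1],l[2]])
ST=np.array([.6341,.1442,.0917]);PAN=np.array([.4847,-.0242,.0183]);MAT=np.array([.4758,.3286,.1611]);MAL=np.array([.4717,.3383,.0774]);BAL=np.array([.4921,-.2708,.1791])
E
python3 - <<'E'
from h import *
s,q,M=pose();print(np.round(M,3)); stat()
g=W(PAN,(0,-.085,.007)); print(g)
for y in (PAN[2],PAN[2]-np.pi,PAN[2]+np.pi): go([g[0],g[1],.15],y)
E
```

```text
[[-0.     0.325  0.946]
 [-0.001  0.946 -0.325]
 [-1.    -0.001 -0.   ]]
0.15 pos [0.2029 0.5908 0.214 ] jaw yaw 1.24 xdir [-0.    -0.001 -1.   ] F [-0.3 -0.2  1. ] w 0.0919 q [ 1.24  0.35  1.63  0.    1.16 -0.  ]
[ 0.48625541 -0.10918577  0.007     ]
shift [  64.6 -569.9  495.3] rot [7.e+01 4.e-02 6.e-02] |d| 758 |r| 70.0
shift [  64.6 -569.9  495.3] rot [-1.1e+02 -6.0e-02  4.0e-02] |d| 758 |r| 110.0
shift [  64.6 -569.9  495.3] rot [-1.1e+02 -6.0e-02  4.0e-02] |d| 758 |r| 110.0
```

Emit:
move_arm(
  motion=[
    [4.6,-40.7,35.4,5,0,0,1],
    [9.2,-81.4,70.8,10,0,0,1],
    [13.8,-122,106,15,0,0,1],
    [18.4,-163,142,20,0,0,1],
    [23,-203,177,25,0,0,1],
    [27.6,-244,212,30,0,0,1],
    [32,-285,248,35,0,0,1],
    [37,-326,283,40,0,0,1],
    [41,-366,319,45,0,0,1],
    [46,-407,354,50,0,0,1],
  ],
)

```text
clock: 1.4
position: [0.4061, 0.0892, 0.1686]
eef_rot: [0.172, 1.57, -1.035]
ft_force: [0.5, 0.6, 0.8]
width: 0.0918
```

```bash
python3 - <<'E'
from h import *
stat()
g=W(PAN,(0,-.085,.007)); go([g[0],g[1],.12],PAN[2])
E
```

```text
1.4 pos [0.4061 0.0892 0.1686] jaw yaw 0.365 xdir [ 0.    -0.001 -1.   ] F [0.5 0.6 0.8] w 0.0918 q [ 0.21  0.08  2.1  -0.    0.96 -0.15]
shift [ 48.7   4.2 213.9] rot [19.84  0.05 -0.02] |d| 219 |r| 19.8
```

Emit:
move_arm(
  motion=[
    [10,1,45,5,0,0,1],
    [20,2,90,10,0,0,1],
    [30,3,135,15,0,0,1],
    [40,4,178,19.8,0,0,1],
    [48.7,4.2,214,19.8,0,0,1],
    [48.7,4.2,214,19.8,0,0,1],
  ],
)

```text
clock: 2.15
position: [0.4865, -0.1111, 0.1193]
eef_rot: [-0.427, 1.57, -1.982]
ft_force: [-0.4, 0.8, 0.5]
width: 0.0916
```

```bash
python3 - <<'E'
from h import *
snap('wrist','w1');snap('side','s1'); stat()
E
```

```text
2.25 pos [ 0.4857 -0.1092  0.1197] jaw yaw 0.018 xdir [-0.001 -0.    -1.   ] F [ 0.6  0.3 -0.6] w 0.0917 q [-0.22  0.28  1.99 -0.    0.88 -0.24]
```

View pics/w1.png

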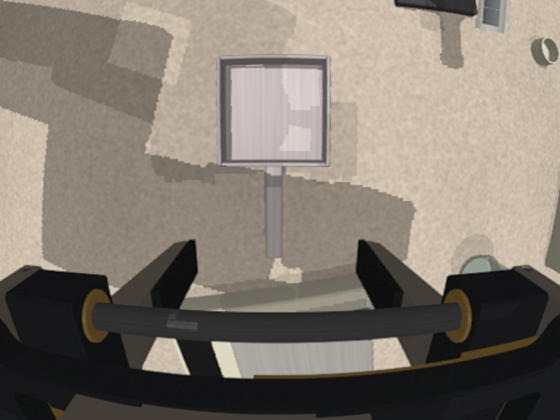

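The wrist view shows the pan rim corners at about (219,57), (329,57), (330,165), (219,165), and the handle tip at (274,257), centred between the fingers. I'll measure from these.

```bash
cat >> h.py <<'E'
def wray(f,px,z,q,M):
    s=np.load('pics/'+f+'.npz'); K=s['K']; v=np.array([px[0]-K[0,2],px[1]-K[1,2]])/K[0,0]; r=np.linalg.norm(v)
    d=np.array([*(v/max(r,1e-9)*np.sin(r)),np.cos(r)]); m=s['mount']; d=M@m[:3,:3]@d; o=q+M@m[:3,3]; return o+d*(z-o[2])/d[2]
E
python3 - <<'E'
from h import *
s,q,M=pose(); q=np.array([.4860,-.1095,.1196])
c=[wray('w1',p,.032,q,M) for p in [(219,57),(329,57),(330,165),(219,165)]]; print(np.round(c,4),np.mean(c,0)); print(wray('w1',(274,257),.032,q,M),wray('w1',(274.5,168),.032,q,M))
go([.4855,-.109,.007],0.018)
E
```

```text
[[ 0.4389  0.0196  0.032 ]
 [ 0.5254  0.0209  0.032 ]
 [ 0.5284 -0.0662  0.032 ]
 [ 0.4397 -0.0677  0.032 ]] [ 0.48311836 -0.02337621  0.032     ]
[ 0.48497616 -0.14533188  0.032     ] [ 0.48417302 -0.06972695  0.032     ]
shift [ 1.127e+02 -1.000e-01 -2.000e-01] rot [-0.    0.02  0.04] |d| 113 |r| 0.0
```

Emit:
move_arm(
  motion=[
    [40,-1,-6,0,0,0,1],
    [80,-1,-7,0,0,0,1],
    [105,-1,-7,0,0,0,1],
    [112.5,-1,-7,0,0,0,1],
    [112.5,-1,-7,0,0,0,0],
    [112.5,-1,-7,0,0,0,0],
    [112.5,-1,-7,0,0,0,0],
    [112.5,-1,-7,0,0,0,0],
    [112.5,-1,-7,0,0,0,0],
  ],
  newtons=50,
)

```text
clock: 3.38
position: [0.4847, -0.1023, 0.0075]
eef_rot: [-0.577, 1.57, -2.13]
ft_force: [1.5, 0.1, 0.3]
width: 0.044
```

```bash
python3 - <<'E'
from h import *
stat()
E
```

```text
3.38 pos [ 0.4847 -0.1023  0.0075] jaw yaw 0.018 xdir [-0. -0. -1.] F [1.5 0.1 0.3] w 0.044 q [-0.21  0.46  2.05 -0.    0.62 -0.23]
```

Fingers still closing; wait a little.

Emit:
move_arm(
  motion=[
    [0,0,0,0,0,0,0],
    [0,0,0,0,0,0,0],
    [0,0,0,0,0,0,0],
    [0,0,0,0,0,0,0],
    [0,0,0,0,0,0,0],
  ],
)

```text
clock: 4.0
position: [0.4845, -0.1023, 0.0074]
eef_rot: [-0.933, 1.57, -2.485]
ft_force: [-0.7, -0.7, -0.3]
width: 0.0133
```

```bash
python3 - <<'E'
from h import *
stat()
n=np.array([np.sin(ST[2]),-np.cos(ST[2])]); m=W(ST,(0,-.105*np.cos(np.radians(22)),0))[:2]
c=m+.014*n; t=c+.0787*n; print('pan c',c,'tcp',t); go([t[0],t[1],.027],ST[2])
E
```

```text
4.0 pos [ 0.4845 -0.1023  0.0074] jaw yaw 0.018 xdir [-0.001 -0.    -1.   ] F [-0.7 -0.7 -0.3] w 0.0133 q [-0.21  0.46  2.05 -0.    0.62 -0.23]
pan c [0.64429688 0.03331355] tcp [ 0.65150357 -0.04505579]
shift [-19.7 168.  -54.2] rot [-4.23  0.02  0.03] |d| 178 |r| 4.2
```

Emit:
move_arm(
  motion=[
    [-8,0,0,0,0,0,0],
    [-20,5,0,0,0,0,0],
    [-22,35,0,-1,0,0,0],
    [-22,70,-5,-2,0,0,0],
    [-21,105,-18,-3,0,0,0],
    [-20,140,-36,-4.2,0,0,0],
    [-20,162,-50,-4.2,0,0,0],
    [-20,168,-54,-4.2,0,0,0],
    [-20,168,-54,-4.2,0,0,0],
  ],
)

```text
clock: 5.12
position: [0.6513, -0.0453, 0.0276]
eef_rot: [-1.05, 1.57, -2.529]
ft_force: [-0.8, -0.6, -2.0]
width: 0.0131
```

```bash
python3 - <<'E'
from h import *
stat(); snap('wrist','w2'); snap('scene','sc2'); snap('side','sd2')
go([.6515,-.0451,.0074],ST[2])
E
```

```text
5.12 pos [ 0.6513 -0.0453  0.0276] jaw yaw 0.092 xdir [-0.001 -0.001 -1.   ] F [-0.8 -0.6 -2. ] w 0.0131 q [-0.07  0.61  1.69 -0.    0.84 -0.16]
shift [20.   1.  -0.7] rot [-0.06  0.02  0.08] |d| 20 |r| 0.1
```

View pics/w2.png

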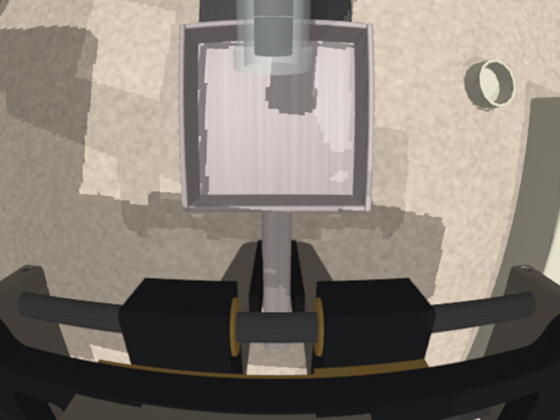

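View pics/sd2.png

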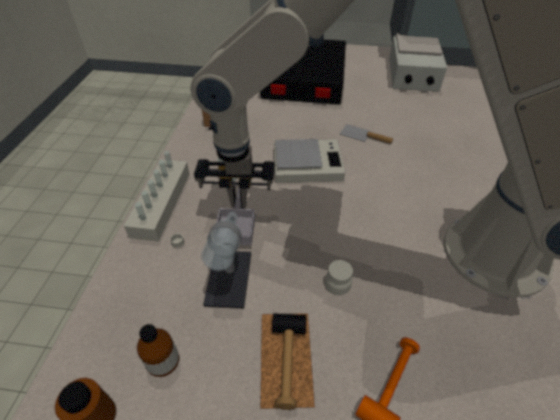

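The mouth's lip is at about (272,65), nearly centred across the pan (rim columns 182–371). The stand edge is visible beyond the pan.

```bash
python3 - <<'E'
from h import *
s,q,M=pose()
print('lip front', wray('w2',(272,73),.073,q,M), 'pan', [np.round(wray('w2',p,.052,q,M),4) for p in [(182,27),(373,27),(371,210),(184,210)]])
E
```

```text
lip front [0.64112244 0.04556444 0.073     ] pan [array([0.5973, 0.0697, 0.052 ]), array([0.6841, 0.0776, 0.052 ]), array([ 0.6924, -0.0082,  0.052 ]), array([ 0.6046, -0.0162,  0.052 ])]
```

Emit:
move_arm(
  motion=[
    [10,0,0,0,0,0,0],
    [18,0,0,0,0,0,0],
    [20.2,0,0,0,0,0,0],
    [20.2,0,0,0,0,0,0.3],
    [20.2,0,0,0,0,0,0.5],
    [20.2,0,0,0,0,0,0.6],
    [20.2,0,0,0,0,0,0.6],
    [20.2,0,0,0,0,0,0.6],
  ],
)

```text
clock: 6.28
position: [0.6506, -0.0458, 0.0072]
eef_rot: [-1.299, 1.57, -2.78]
ft_force: [0.3, -0.2, -0.7]
width: 0.0552
```

```bash
python3 - <<'E'
from h import *
stat(); 
E
```

```text
6.28 pos [ 0.6506 -0.0458  0.0072] jaw yaw 0.091 xdir [-0.001 -0.    -1.   ] F [ 0.3 -0.2 -0.7] w 0.0552 q [-0.07  0.63  1.7  -0.    0.81 -0.16]
```

```bash
python3 - <<'E'
from h import *
for p in ([.60,-.06,.12],[.46,.05,.22],[.47,.28,.20],[.47,.30,.13]): go(p,.08)
E
```

```text
shift [-112.7  -51.8    9.6] rot [0.61 0.02 0.07] |d| 124 |r| 0.6
shift [-212.6 -181.4 -112.6] rot [0.61 0.02 0.07] |d| 301 |r| 0.6
shift [-192.7 -150.6 -340.8] rot [0.61 0.02 0.07] |d| 419 |r| 0.6
shift [-122.7 -148.7 -360.7] rot [0.61 0.02 0.07] |d| 409 |r| 0.6
```

Emit:
move_arm(
  motion=[
    [-35,0,2,0,0,0,0.8],
    [-80,-20,8,0,0,0,1],
    [-115,-65,5,0,0,0,1],
    [-150,-105,-20,0,0,0,1],
    [-185,-145,-55,0,0,0,1],
    [-210,-175,-100,0,0,0,1],
    [-212,-175,-158,0,0,0,1],
    [-208,-168,-216,0,0,0,1],
    [-202,-160,-274,0,0,0,1],
    [-185,-152,-328,0,0,0,1],
  ],
)

```text
clock: 7.52
position: [0.4701, 0.2696, 0.1931]
eef_rot: [2.071, 1.569, 0.592]
ft_force: [0.9, -0.6, 1.1]
width: 0.0915
```

Emit:
move_arm(
  motion=[
    [40,2,-18,0,0,0,1],
    [60,2,-25,0,0,0,1],
    [60,2,-25,0,0,0,1],
  ],
)

```text
clock: 7.9
position: [0.4687, 0.2946, 0.1317]
eef_rot: [-1.157, 1.569, -2.636]
ft_force: [0.8, -1.0, 0.1]
width: 0.0918
```

```bash
python3 - <<'E'
from h import *
stat(); snap('wrist','w3'); snap('side','sd3'); stat(); snap('scene','sc3')
E
```

```text
7.9 pos [0.4687 0.2946 0.1317] jaw yaw 0.092 xdir [-0.002 -0.001 -1.   ] F [ 0.8 -1.   0.1] w 0.0918 q [0.56 0.34 1.86 0.   0.94 0.47]
8.0 pos [0.4702 0.2946 0.1337] jaw yaw 0.091 xdir [ 0.001  0.001 -1.   ] F [ 0.5 -0.5 -0.5] w 0.0919 q [ 0.56  0.34  1.86 -0.    0.94  0.47]
```

View pics/w3.png

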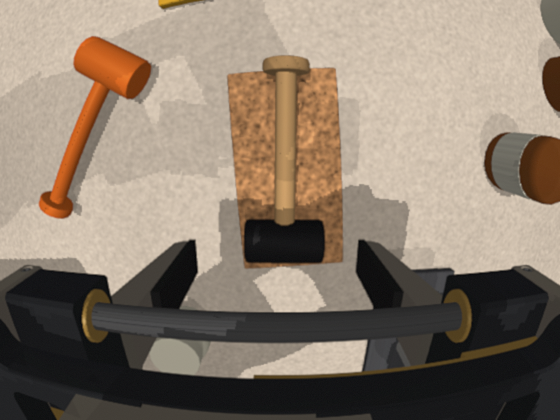

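View pics/sc3.png

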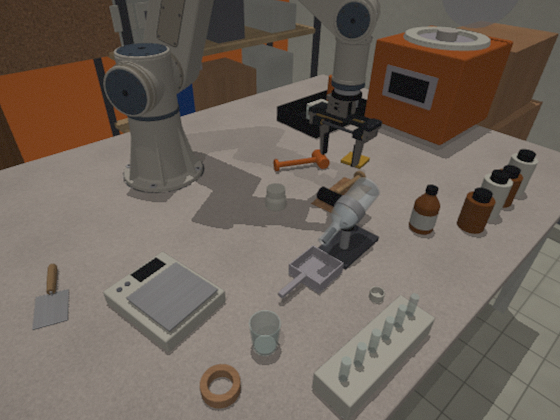

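The wrist view shows the black-headed mallet on the cork mat: handle from (286,80) to (285,215), head at (285,242). That is the one described. The orange look-alike at (100,125) lies off the mat. I'll measure the handle line.

```bash
python3 - <<'E'
from h import *
s,q,M=pose()
a=wray('w3',(285,210),.024,q,M);b=wray('w3',(286,85),.024,q,M); hd=wray('w3',(285,242),.044,q,M); print(a,b,hd, 'yaw',np.arctan2(-(b-a)[0],(b-a)[1]))
print('mat',[np.round(wray('w3',p,.004,q,M),3) for p in [(229,75),(335,69),(343,262),(244,267)]])
e=wray('w3',(286,58),.04,q,M); print('end disc',e); print('fit origin',MAL)
E
```

```text
[0.47885204 0.29530927 0.024     ] [0.469484   0.40404171 0.024     ] [0.48053053 0.27245262 0.044     ] yaw 0.08594462544709107
mat [array([0.417, 0.412, 0.004]), array([0.513, 0.427, 0.004]), array([0.544, 0.242, 0.004]), array([0.445, 0.228, 0.004])]
end disc [0.46715757 0.42430186 0.04      ]
fit origin [0.4717 0.3383 0.0774]
```

```bash
python3 - <<'E'
from h import *
go([.4753,.329,.008],.085); stat()
E
```

```text
shift [126.2   7.6 -33.6] rot [ 0.33 -0.07 -0.14] |d| 131 |r| 0.4
8.05 pos [0.4705 0.2947 0.1342] jaw yaw 0.091 xdir [ 0.002  0.001 -1.   ] F [-0.4  0.3  0.3] w 0.092 q [0.56 0.34 1.86 0.   0.94 0.47]
```

Emit:
move_arm(
  motion=[
    [30,5,-34,0.3,0,0,1],
    [75,7,-34,0.3,0,0,1],
    [110,7,-34,0.3,0,0,0.7],
    [126,7,-34,0.3,0,0,0.5],
    [126,7,-34,0.3,0,0,0],
    [126,7,-34,0.3,0,0,0],
    [126,7,-34,0.3,0,0,0],
    [126,7,-34,0.3,0,0,0],
    [126,7,-34,0.3,0,0,0],
    [126,7,-34,0.3,0,0,0],
  ],
  newtons=60,
)

```text
clock: 9.3
position: [0.4746, 0.3294, 0.0084]
eef_rot: [2.085, 1.568, 0.599]
ft_force: [-0.6, -0.9, 3.8]
width: 0.0165
```

```bash
python3 - <<'E'
from h import *
stat()
# approach position for tap (bottle frame), grip at mallet local y=-.01 -> head .06 toward -y
for dx in (-.045,-.035,0): 
    p=W(ST,(-.032-.035+dx,.046+.060,.144-.0195)); print(dx,p); go(p,ST[2])
E
```

```text
9.3 pos [0.4746 0.3294 0.0084] jaw yaw 0.085 xdir [ 0.002  0.002 -1.   ] F [-0.6 -0.9  3.8] w 0.0165 q [ 0.6   0.55  1.88 -0.    0.71  0.52]
-0.045 [0.51286398 0.23949863 0.1245    ]
shift [-116.1   30.7   92.7] rot [-0.36 -0.07 -0.13] |d| 152 |r| 0.4
-0.035 [0.52282197 0.24041434 0.1245    ]
shift [-116.1   40.7   92.6] rot [-0.36 -0.07 -0.13] |d| 154 |r| 0.4
0 [0.55767492 0.24361935 0.1245    ]
shift [-116.    75.7   92.4] rot [-0.36 -0.07 -0.13] |d| 167 |r| 0.4
```

Emit:
move_arm(
  motion=[
    [-20,0,0,0,0,0,0],
    [-60,0,0,0,0,0,0],
    [-100,0,15,0,0,0,0],
    [-116,5,45,0,0,0,0],
    [-116,15,75,0,0,0,0],
    [-116,21,92.5,-0.3,0,0,0],
    [-116,21,92.5,-0.3,0,0,0],
  ],
)

```text
clock: 10.18
position: [0.5033, 0.2379, 0.1242]
eef_rot: [2.087, 1.568, 0.605]
ft_force: [0.6, -0.4, -2.2]
width: 0.0164
```

```bash
python3 - <<'E'
from h import *
stat(); snap('side','sd4'); snap('scene','sc4'); snap('wrist','w4'); 
for n,(x,y,w,h) in {'sd4':(150,160,200,150),'sc4':(260,120,160,120)}.items():
    im=cv2.imread(f'pics/{n}.png'); cv2.imwrite(f'pics/{n}c.png',cv2.resize(im[y:y+h,x:x+w],None,fx=4,fy=4,interpolation=cv2.INTER_CUBIC))
E
```

```text
10.18 pos [0.5033 0.2379 0.1242] jaw yaw 0.089 xdir [ 0.002  0.001 -1.   ] F [ 0.6 -0.4 -2.2] w 0.0164 q [0.44 0.35 1.86 0.   0.92 0.35]
```

View pics/sd4c.png

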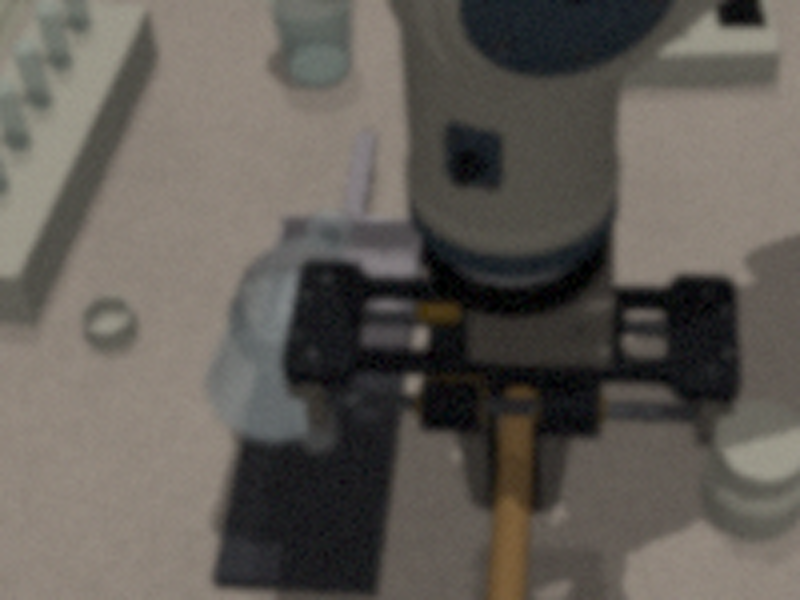

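View pics/sc4c.png

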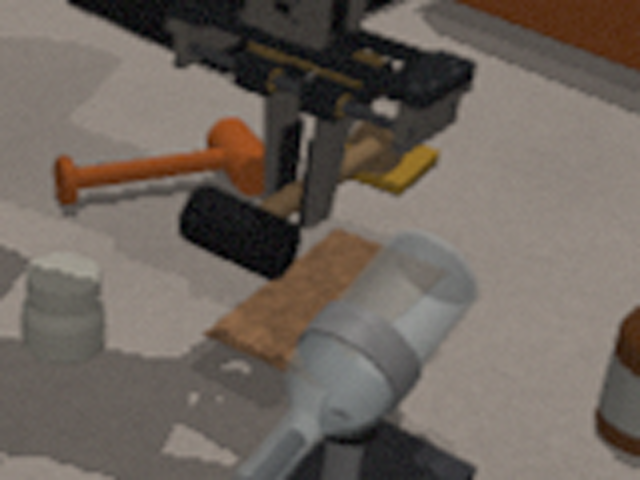

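View pics/w4.png

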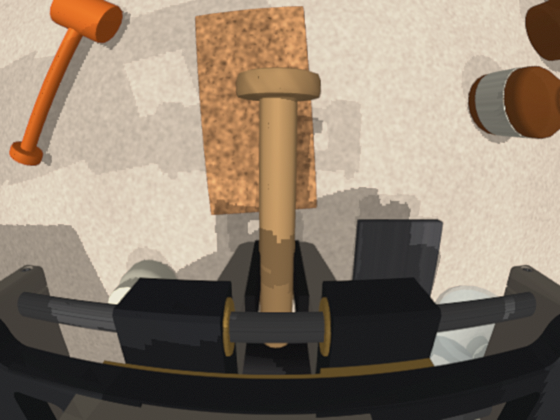

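```bash
python3 - <<'E'
from h import *
from fit import proj,S,D
s,q,M=pose(); p=[q[0],q[1],.085]
for dx in (-.035,.035):
  for r in ((0,.02),(0,-.02)):
    P=W(p,(dx,-.06,0)); P[2]=q[2]+.0156+r[1]; print('head end',dx,r[1],(proj(S,P)[0]-[260,120])*4)
# distance face->bottle skin
side=W(ST,(-.032,.046,.144)); f=W(p,(.035,-.06,0)); f[2]=q[2]+.0156; print('face',f,'side',side, 'gap x', W([0,0,-ST[2]],side-f))
for z in (.155,):
  P=W(ST,(0,.086,0)); 
c=W(ST,(0,.08*np.cos(.384),.125+.08*np.sin(.384))); print('base end centre proj',(proj(S,c)[0]-[260,120])*4)
E
```

```text
head end -0.035 0.02 [199.20347621 179.19177712]
head end -0.035 -0.02 [195.02856508 232.84704073]
head end 0.035 0.02 [288.40630794 219.30809439]
head end 0.035 -0.02 [281.8730549  274.01345709]
face [0.54278726 0.18253685 0.13974176] side [0.59802216 0.18707644 0.144     ] gap x [ 0.05541853 -0.00053742  0.00425824]
base end centre proj [434.5358522  261.88053424]
```

Emit:
move_arm(
  motion=[
    [-4,18,0,0,0,0,0],
    [-4,18,0,0,0,0,0],
    [-4,61,0,0,0,0,0],
    [-4,18,0,0,0,0,0],
    [-4,18,0,0,0,0,0],
    [-4,18,0,0,0,0,0],
  ],
)

```text
clock: 11.08
position: [0.5205, 0.2414, 0.1283]
eef_rot: [2.169, 1.568, 0.689]
ft_force: [0.7, -0.3, -1.9]
width: 0.0164
```

```bash
cat > look.py <<'E'
from h import *
import sys
t=sys.argv[1]; stat(); snap('scene',t)
im=cv2.imread(f'pics/{t}.png'); cv2.imwrite(f'pics/{t}c.png',cv2.resize(im[160:280,260:420],None,fx=5,fy=5,interpolation=cv2.INTER_CUBIC))
E
python3 look.py t1
```

```text
11.07 pos [0.5205 0.2414 0.1283] jaw yaw 0.091 xdir [ 0.002  0.002 -1.   ] F [ 0.7 -0.3 -1.9] w 0.0164 q [0.43 0.37 1.82 0.   0.95 0.34]
```

View pics/t1c.png

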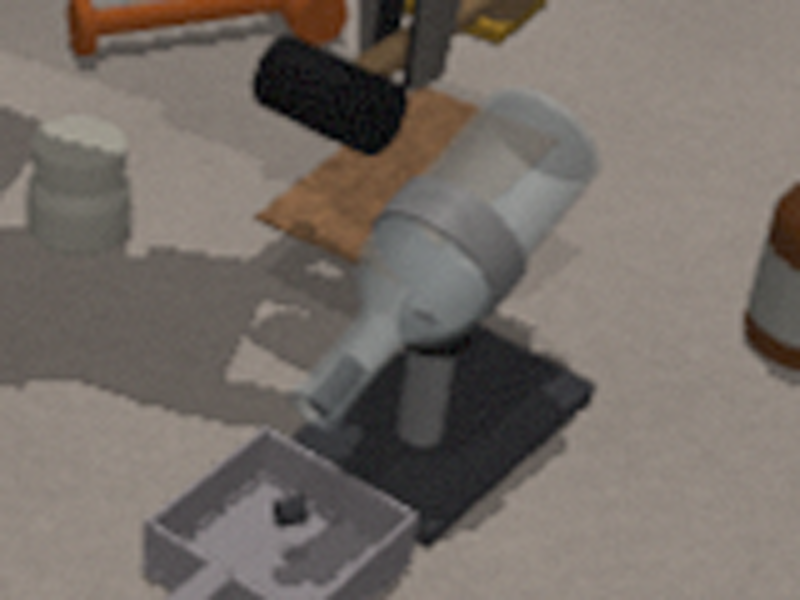

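One tap worked: a cylinder lies in the pan at crop (290,508), and the other two are in the neck at about (340,380). I'll tap again.

Emit:
move_arm(
  motion=[
    [0,43,0,0,0,0,0],
    [0,0,0,0,0,0,0],
    [0,0,0,0,0,0,0],
    [0,0,0,0,0,0,0],
  ],
)

```text
clock: 11.62
position: [0.5218, 0.2418, 0.1289]
eef_rot: [2.035, 1.566, 0.556]
ft_force: [-0.1, -0.2, -0.5]
width: 0.0165
```

```bash
python3 look.py t2
```

```text
11.62 pos [0.5218 0.2418 0.1289] jaw yaw 0.091 xdir [ 0.004  0.003 -1.   ] F [-0.1 -0.2 -0.5] w 0.0165 q [0.43 0.37 1.82 0.   0.94 0.34]
```

View pics/t2c.png

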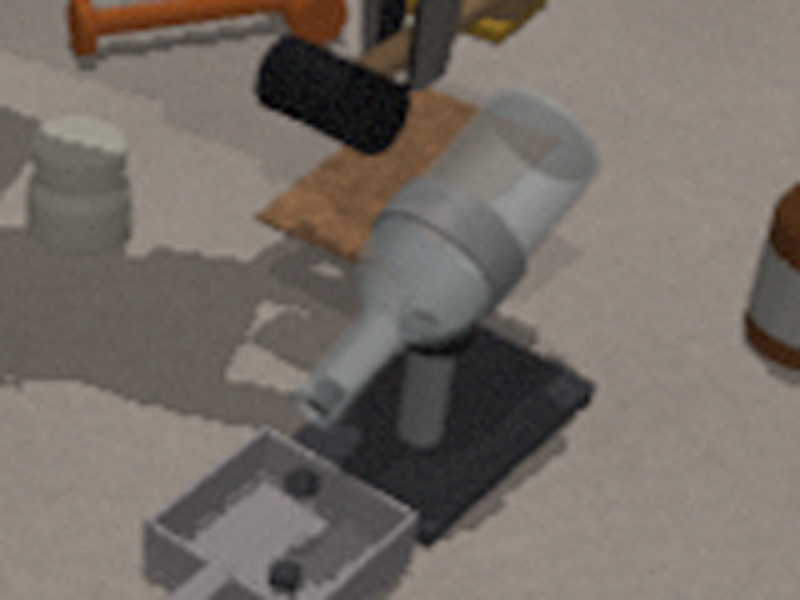

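Two are now in the pan, at crop (300,482) and (286,575), and one is left near the mouth. One more tap.

Emit:
move_arm(
  motion=[
    [0,42,0,0,0,0,0],
    [0,0,0,0,0,0,0],
    [0,0,0,0,0,0,0],
    [0,0,0,0,0,0,0],
  ],
)

```text
clock: 12.18
position: [0.5232, 0.2421, 0.1295]
eef_rot: [1.977, 1.564, 0.497]
ft_force: [0.7, 0.8, -1.6]
width: 0.0166
```

```bash
python3 look.py t3
```

```text
12.18 pos [0.5232 0.2421 0.1295] jaw yaw 0.091 xdir [ 0.006  0.003 -1.   ] F [ 0.7  0.8 -1.6] w 0.0166 q [0.43 0.37 1.82 0.   0.94 0.34]
```

View pics/t3c.png

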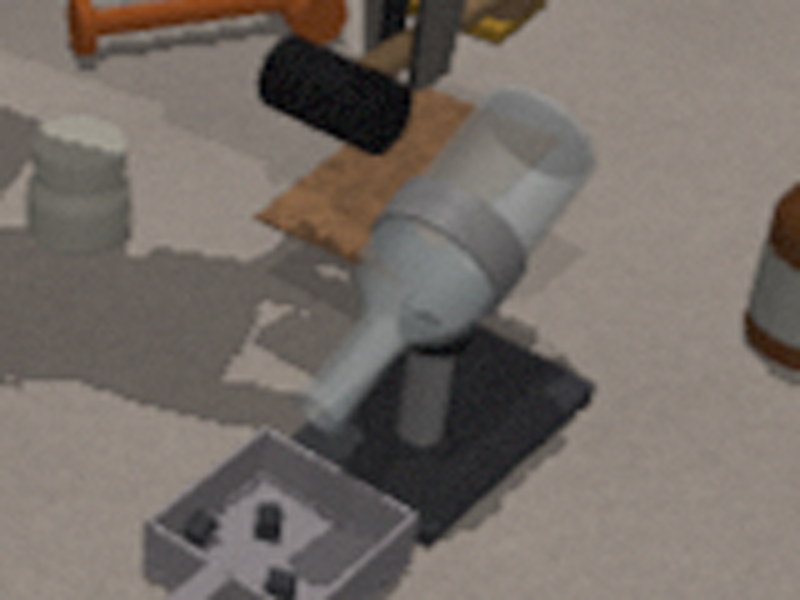

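All three cylinders are in the pan, at crop (200,527), (268,522) and (282,582), and the neck is empty. I'll return the mallet.

```bash
python3 - <<'E'
from h import *
go([.48,.3294,.12],.085);go([.4765,.3285,.0088],.085)
E
```

```text
shift [  9.6 -35.2 -90.8] rot [ 0.36 -0.16 -0.36] |d| 98 |r| 0.5
shift [120.8 -39.5 -89.9] rot [ 0.36 -0.16 -0.36] |d| 156 |r| 0.5
```

Emit:
move_arm(
  motion=[
    [0,-20,-20,0,-0.2,-0.4,0],
    [5,-35,-60,0.4,-0.2,-0.4,0],
    [20,-39,-88,0.4,-0.2,-0.4,0],
    [60,-39.5,-90,0.4,-0.2,-0.4,0],
    [95,-39.5,-90,0.4,-0.2,-0.4,0],
    [115,-39.5,-90,0.4,-0.2,-0.4,0],
    [120,-39.5,-90,0.4,-0.2,-0.4,0],
    [120.8,-39.5,-90,0.4,-0.2,-0.4,0],
    [120.8,-39.5,-90,0.4,-0.2,-0.4,0],
  ],
)

```text
clock: 13.35
position: [0.4774, 0.3291, 0.0097]
eef_rot: [1.766, 1.57, 0.28]
ft_force: [1.0, 0.3, -1.1]
width: 0.0162
```

```bash
python3 - <<'E'
from h import *
stat(); snap('wrist','w5'); snap('scene','sc5')
E
```

```text
13.35 pos [0.4774 0.3291 0.0097] jaw yaw 0.084 xdir [ 0.001  0.    -1.   ] F [ 1.   0.3 -1.1] w 0.0162 q [ 0.6   0.55  1.87 -0.    0.72  0.52]
```

View pics/w5.png

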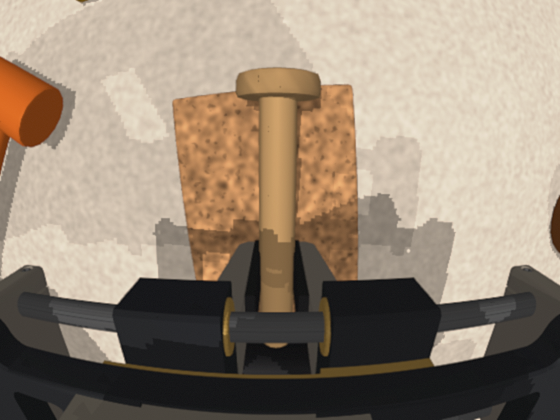

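The mallet is over the mat, its handle along columns 260–296. I'll lower the last millimetre and release.

Emit:
move_arm(
  motion=[
    [1.3,0,0,0,0,0,0],
    [1.3,0,0,0,0,0,0],
    [1.3,0,0,0,0,0,0.3],
    [1.3,0,0,0,0,0,0.6],
    [1.3,0,0,0,0,0,0.8],
    [1.3,0,0,0,0,0,0.8],
    [1.3,0,0,0,0,0,0.8],
    [-30,0,0,0,0,0,0.8],
    [-80,0,0,0,0,0,0.8],
    [-135,0,0,0,0,0,0.8],
  ],
)

```text
clock: 14.7
position: [0.4766, 0.3287, 0.1456]
eef_rot: [-0.645, 1.57, -2.132]
ft_force: [0.8, 1.0, -0.3]
width: 0.0733
```

```bash
python3 - <<'E'
from h import *
stat(); snap('wrist','w6'); snap('scene','sc6'); snap('side','sd6')
im=cv2.imread('pics/sc6.png'); cv2.imwrite('pics/sc6c.png',cv2.resize(im[160:310,260:420],None,fx=4,fy=4,interpolation=cv2.INTER_CUBIC))
E
```

```text
14.7 pos [0.4766 0.3287 0.1456] jaw yaw 0.084 xdir [-0.    -0.001 -1.   ] F [ 0.8  1.  -0.3] w 0.0733 q [ 0.6   0.36  1.8  -0.    0.99  0.52]
```

View pics/w6.png

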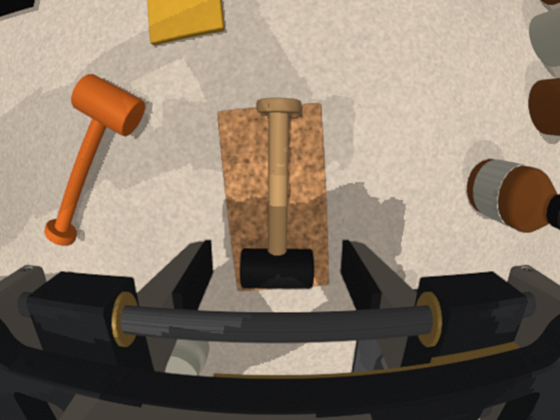

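View pics/sc6c.png

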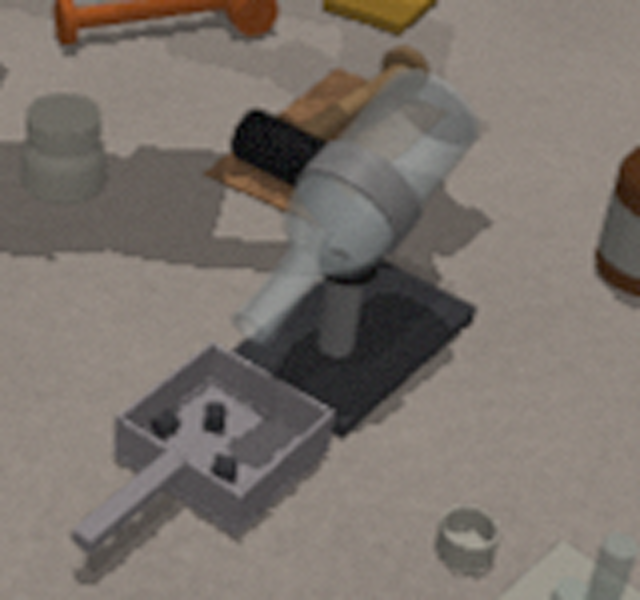

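```bash
python3 - <<'E'
from h import *
for p in ([.46,.05,.22],[.46,-.08,.2],[.58,-.09,.15],[.6506,-.08,.12]): go(p,.091)
E
```

```text
shift [-73.4 -41.9 277.4] rot [-0.39 -0.17 -0.34] |d| 290 |r| 0.5
shift [-53.8 -53.  407. ] rot [-0.39 -0.17 -0.34] |d| 414 |r| 0.5
shift [ -3.2  65.5 427.2] rot [-0.39 -0.17 -0.34] |d| 432 |r| 0.5
shift [ 27.2 136.5 423.3] rot [-0.39 -0.17 -0.34] |d| 446 |r| 0.5
```

Emit:
move_arm(
  motion=[
    [-30,-8,30,0,0,0,1],
    [-55,-20,80,0,0,0,1],
    [-73,-30,135,0,0,0,1],
    [-75,-36,190,0,0,0,1],
    [-75,-42,245,0,0,0,1],
    [-70,-46,300,0,0,0,1],
    [-62,-48,355,0,0,0,1],
    [-50,-30,400,0,0,0,1],
    [-35,15,420,0,0,0,1],
    [-5,62,427,-0.4,0,0,1],
  ],
)

```text
clock: 16.1
position: [0.5777, -0.0918, 0.1506]
eef_rot: [1.967, 1.564, 0.485]
ft_force: [1.1, 0.4, 0.8]
width: 0.0918
```

Emit:
move_arm(
  motion=[
    [15,40,-2,0,0,0,1],
    [30,70,-4,0,0,0,1],
    [30,74,-4,0,0,0,1],
    [30,74,-4,0,0,0,1],
  ],
)

```text
clock: 16.6
position: [0.6501, -0.0811, 0.1201]
eef_rot: [2.193, 1.566, 0.711]
ft_force: [0.3, -0.2, 1.5]
width: 0.092
```

```bash
python3 - <<'E'
from h import *
snap('wrist','w7'); stat()
go([.6506,-.0458,.0075],.091)
E
```

```text
16.65 pos [ 0.65   -0.0812  0.1207] jaw yaw 0.089 xdir [ 0.005  0.003 -1.   ] F [-0.7  0.6  0.7] w 0.0921 q [-0.13  0.49  1.65  0.    1.   -0.22]
shift [113.4   3.1 -34.9] rot [-0.11 -0.17 -0.29] |d| 119 |r| 0.4
```

View pics/w7.png

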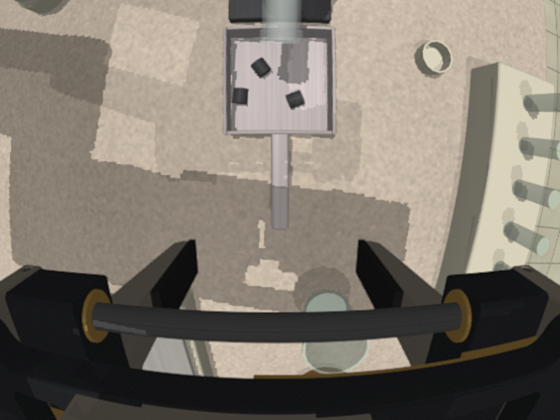

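The pan holds all three cylinders at (261,67), (240,97) and (295,99). Its handle is at column 280, between the fingers. Going down to grip it.

Emit:
move_arm(
  motion=[
    [35,3,-25,0,0,0,1],
    [80,3,-35,0,-0.2,-0.3,1],
    [106,3,-35,0,-0.2,-0.3,0.7],
    [113.3,3,-35,0,-0.2,-0.3,0.5],
    [113.3,3,-35,0,-0.2,-0.3,0],
    [113.3,3,-35,0,-0.2,-0.3,0],
    [113.3,3,-35,0,-0.2,-0.3,0],
    [113.3,3,-35,0,-0.2,-0.3,0],
    [113.3,3,-35,0,-0.2,-0.3,0],
    [113.3,3,-35,0,-0.2,-0.3,0],
  ],
)

```text
clock: 17.9
position: [0.6505, -0.0457, 0.0076]
eef_rot: [-0.209, 1.57, -1.69]
ft_force: [-1.2, -0.7, 0.2]
width: 0.0141
```

```bash
python3 - <<'E'
from h import *
stat()
pl=W(BAL,(.03,0,.05)); print(pl)
# pan offset relative tcp in yaw frame: pan centre ~ 77mm +y
for yaw in (.091,):
    t=W([pl[0],pl[1],yaw],(0,-.0775,0)); 
    for z in (.09,.0595): print(t); go([t[0],t[1],z],yaw)
go([.60,-.09,.05],.091); go([.55,-.2,.095],.091)
E
```

```text
17.9 pos [ 0.6505 -0.0457  0.0076] jaw yaw 0.089 xdir [-0.    -0.001 -1.   ] F [-1.2 -0.7  0.2] w 0.0141 q [-0.07  0.63  1.7  -0.    0.8  -0.16]
[ 0.52162013 -0.26545568  0.05      ]
[ 0.5286629  -0.34263501  0.        ]
shift [ -82.2 -147.8  285. ] rot [-0.11  0.03  0.01] |d| 331 |r| 0.1
[ 0.5286629  -0.34263501  0.        ]
shift [ -51.7 -147.7  284.9] rot [-0.11  0.03  0.01] |d| 325 |r| 0.1
shift [-42.4 -54.2  39.7] rot [-0.11  0.03  0.01] |d| 79 |r| 0.1
shift [ -87.3 -113.8  144.8] rot [-0.11  0.03  0.01] |d| 204 |r| 0.1
```

Emit:
move_arm(
  motion=[
    [-10,0,0,0,0,0,0],
    [-20,-5,5,0,0,0,0],
    [-22,-25,20,0,0,0,0],
    [-24,-55,45,0,0,0,0],
    [-40,-85,75,0,0,0,0],
    [-62,-115,110,0,0,0,0],
    [-80,-135,150,0,0,0,0],
    [-85,-145,195,0,0,0,0],
    [-85,-148,240,0,0,0,0],
    [-85,-148,270,0,0,0,0],
  ],
)

```text
clock: 19.15
position: [0.5266, -0.3302, 0.0939]
eef_rot: [0.49, 1.569, -0.993]
ft_force: [0.3, 1.2, -2.1]
width: 0.0135
```

Emit:
move_arm(
  motion=[
    [0,0,12,0,0,0,0],
    [0,0,15,0,0,0,0],
    [0,0,15,0,0,0,0],
  ],
)

```text
clock: 19.52
position: [0.5277, -0.3442, 0.0939]
eef_rot: [0.428, 1.57, -1.054]
ft_force: [0.0, 0.5, -2.0]
width: 0.0131
```

```bash
python3 - <<'E'
from h import *
stat(); snap('wrist','w8'); snap('scene','sc8'); snap('side','sd8')
im=cv2.imread('pics/sc8.png'); cv2.imwrite('pics/sc8c.png',cv2.resize(im[220:370,80:280],None,fx=4,fy=4,interpolation=cv2.INTER_CUBIC))
im=cv2.imread('pics/sd8.png'); cv2.imwrite('pics/sd8c.png',cv2.resize(im[90:240,210:410],None,fx=4,fy=4,interpolation=cv2.INTER_CUBIC))
E
```

```text
19.52 pos [ 0.5277 -0.3442  0.0939] jaw yaw 0.088 xdir [ 0.001 -0.001 -1.   ] F [ 0.   0.5 -2. ] w 0.0131 q [-0.58  0.49  1.72 -0.    0.93 -0.67]
```

View pics/w8.png

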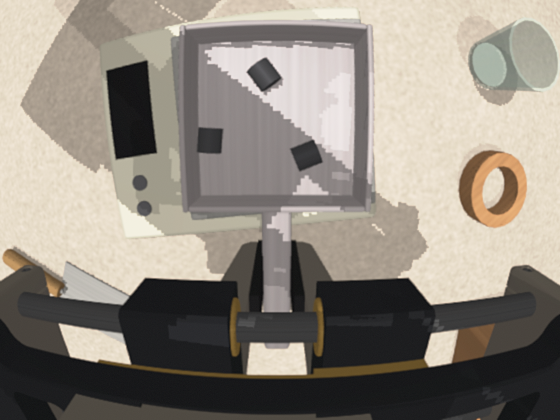

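View pics/sc8c.png

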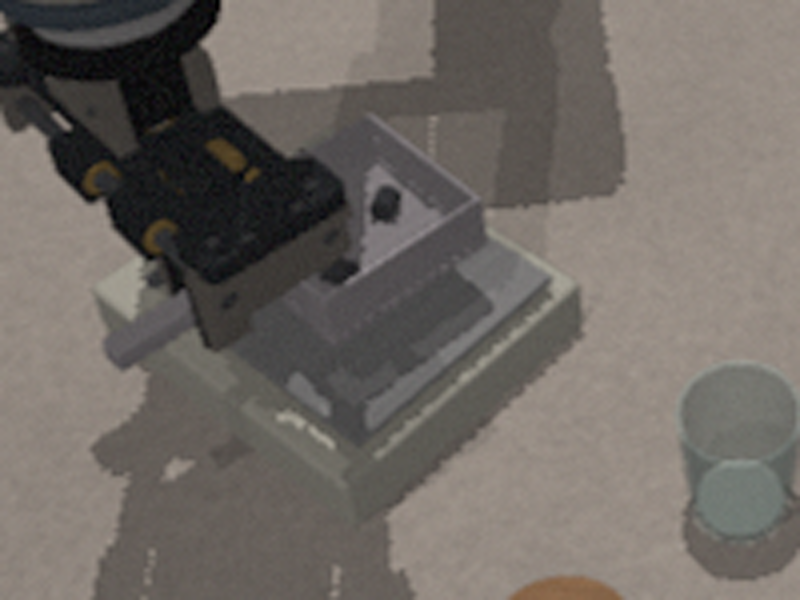

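View pics/sd8c.png

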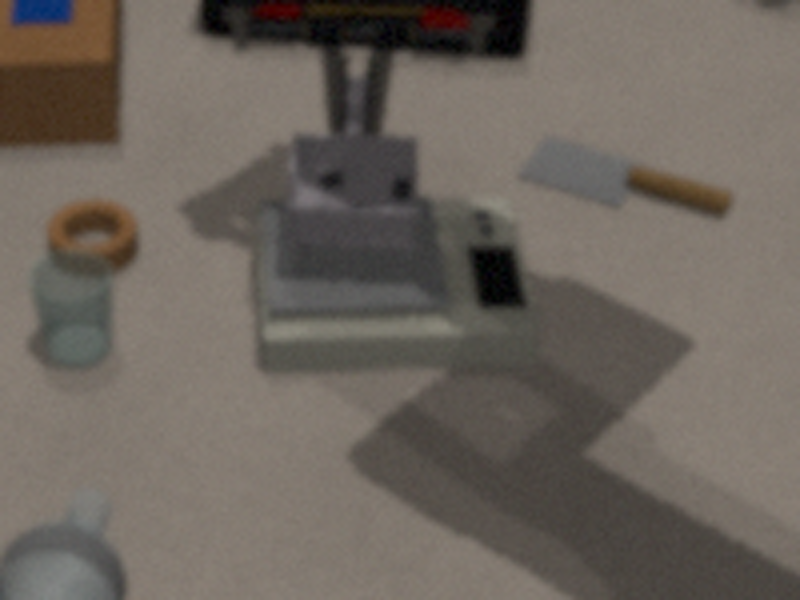

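The pan is over the weighing plate with three cylinders at (264,74), (210,140) and (306,155). I'll lower it.

Emit:
move_arm(
  motion=[
    [15,0,0,0,0,0,0],
    [27,0,0,0,0,0,0],
    [33,0,0,0,0,0,0],
    [35.5,0,0,0,0,0,0],
    [36.2,0,0,0,0,0,0],
    [36.2,0,0,0,0,0,0],
  ],
)

```text
clock: 20.42
position: [0.5281, -0.3442, 0.058]
eef_rot: [0.537, 1.569, -0.945]
ft_force: [-0.3, 0.3, -1.4]
width: 0.0133
```

```bash
python3 - <<'E'
from h import *
stat()
E
```

```text
20.43 pos [ 0.5281 -0.3442  0.058 ] jaw yaw 0.089 xdir [ 0.001 -0.001 -1.   ] F [-0.3  0.3 -1.4] w 0.0133 q [-0.58  0.54  1.74 -0.    0.86 -0.67]
```

Emit:
move_arm(
  motion=[
    [0.8,0,0,0,0,0,0],
    [0.8,0,0,0,0,0,0.1],
    [0.8,0,0,0,0,0,0.2],
    [0.8,0,0,0,0,0,0.4],
    [0.8,0,0,0,0,0,0.5],
    [0.8,0,0,0,0,0,0.6],
    [0.8,0,0,0,0,0,0.6],
    [-30,0,0,0,0,0,0.6],
    [-80,0,10,0,0,0,0.6],
    [-140,0,20,0,0,0,0.6],
  ],
)

```text
clock: 21.68
position: [0.5291, -0.3636, 0.1986]
eef_rot: [-1.364, 1.57, -2.845]
ft_force: [0.7, 0.8, 0.3]
width: 0.0551
```

```bash
python3 - <<'E'
from h import *
stat(); snap('wrist','w9'); snap('scene','sc9'); snap('side','sd9')
im=cv2.imread('pics/sc9.png'); cv2.imwrite('pics/sc9c.png',cv2.resize(im[220:370,80:280],None,fx=4,fy=4,interpolation=cv2.INTER_CUBIC))
E
```

```text
21.68 pos [ 0.5291 -0.3636  0.1986] jaw yaw 0.089 xdir [-0.001 -0.    -1.   ] F [0.7 0.8 0.3] w 0.0551 q [-0.6   0.39  1.61 -0.    1.14 -0.69]
```

View pics/w9.png

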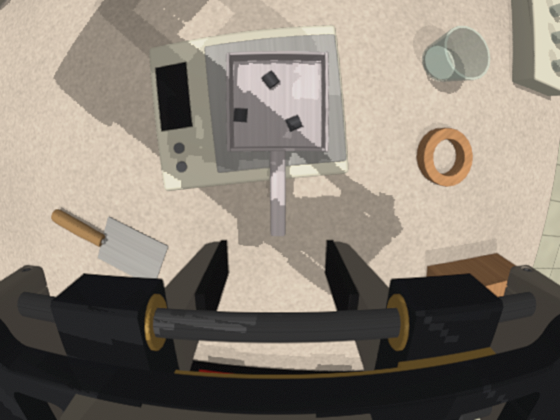

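View pics/sc9c.png

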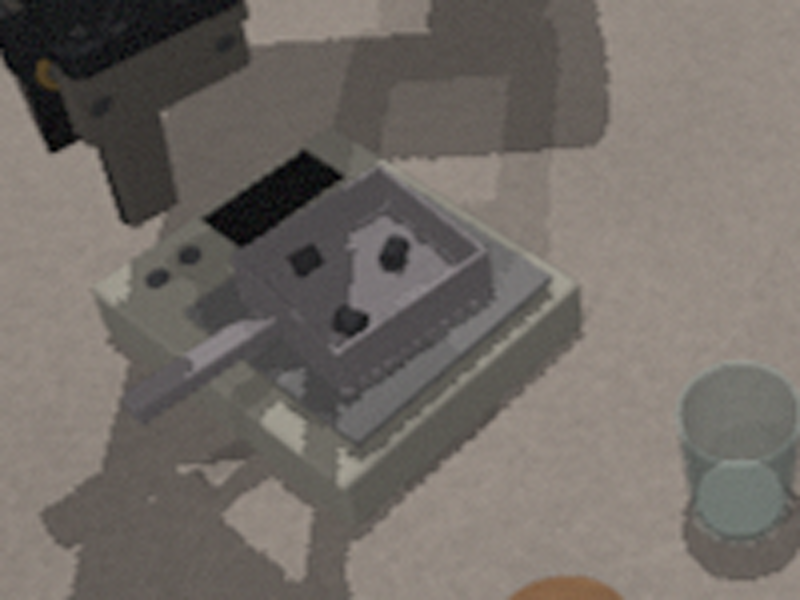

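View pics/sd9.png

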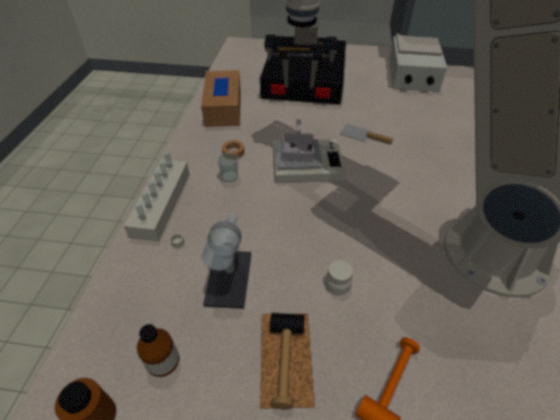

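The pan sits near the middle of the plate: pan at about (278,103), plate centre at about (276,104) in the wrist view. It is level, with three cylinders inside. The mallet lies on its mat and the bystanders haven't moved, so I'm handing in.

```bash
python3 - <<'E'
from h import *
s,q,M=pose()
print('pan',np.mean([wray('w9',p,.082,q,M) for p in [(229,54),(327,54),(328,151),(229,149)]],0),'plate fit',W(BAL,(.03,0,.05)))
print(manip.sign_off())
E
```

```text
pan [ 0.52612724 -0.27031218  0.082     ] plate fit [ 0.52162013 -0.26545568  0.05      ]
the job is handed in; nothing more can be done
None
```

The job is done and handed in at about 21.7 s of the 72 s allowed. I set the pan under the mouth, and three brisk mallet taps dropped one cylinder each into it. I then laid the mallet back on its mat and moved the pan with the cylinders onto the balance.

**Last checks:**
- **Pan:** it looked level and released. Its centre measured about 7 mm from the fitted plate centre (limit 35 mm).
- **Cylinders:** all three are in the pan.
- **Mallet:** it lies flat and released on the mat.
- **Bystanders:** the jar, beaker, tape, cap and amber bottle looked unmoved in the pictures.
- **Gripper:** it is clear of everything.

No check failed. The only disagreement was a few millimetres between the wrist-camera and fixed-camera positions. Sign-off gave no verdict.

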